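Pile three plates in the tacking clamp and hold it squeezed past the ratchet

ROBOT

A 7-joint arm with a two-finger parallel gripper is mounted at the origin on the work surface. World frame = base frame: x ahead of the robot, y to its left, z up, the work surface at z = 0. Lengths are in m, angles in rad, forces in N, time in s.
With the tool pointing down it reaches from about 0.425 to 0.8 m from the base axis. Payload 8.3 kg.
Tool frame: the origin (TCP) lies at the very end of the fingers, on their centre line; the grasp point (between the pads) lies 19 mm behind it; z points along the fingers, y is the line along which they close (so a half turn about z gives the same grasp; the last joint's range is limited). The gripper opens to 85 mm and grips with 20 to 120 N. Pads are 22 mm wide; open, the fingers measure 114 mm over their backs; the gripper's body (76 mm by 85 mm) begins 54 mm behind the grasp point. The pads swing forward as they close: fully open they stand 13 mm farther back than shut.
Start: joints at [-1.242, 0.383, 0.016, 1.37, -0.006, 1.388, -0.046], TCP at [0.239, 0.578, 0.231] pointing down, gripper open.
Joint ranges: [-2.95, 2.95], [-0.25, 2.06], [-1.52, 1.56], [0.18, 2.33], [-1.44, 4.58], [0.02, 2.06], [-3.01, 3.01]. Speed limits (rad/s): [2.39, 2.39, 3.01, 3.01, 3.14, 3.14, 3.14].

INTERFACE

Orientations are given as a unit quaternion [x, y, z, w].
In Python, from bench import env gives the robot as it stands.
- The arm moves only by the shell command python3 -m handwheel 'ROWS' [OPENING]. ROWS is text: rows parted by semicolons, each of 4 numbers parted by spaces: the shift along the tool's x, y, z in cm, then the turn about the tool's z in degrees. A call has 1 to 12 rows; each row shifts and turns the commanded pose from where the row before left it, along the tool's axes as they then stand; what a row does not reach is not made up. A row lasts 1/10 s, in which the tool goes at most 50 mm and 8.59 degrees, less where a joint would pass 70% of its speed; a pose out of reach is approached as far as the arm can. A call is refused whole if a number of a shift passes 5 or a number of a turn 8.59, either way. A call with a gripper value outside its range is refused whole. OPENING is the opening, from 0 (shut) to 1 (fully open), set as the call begins (- or left out, the last holds). The fingers move at their own pace and stop on an object; the grip force is fixed at half the most. Time passes only in rows, so rows that do not move let the fingers close. It gives the time, the measured TCP pose, the force, the opening and the grip force at its end, in the units of the state.
- env.get_obs(): the state, without advancing time (a new reading comes with each control period).
- env.camera(name): name is "scene" or "top" or "wrist"; returns the picture (420x560x3 uint8, blue, green, red); there is no depth.
- env.get_calibration(name): a dict with "fx", "fy", "cx", "cy" (pixels), "position" and "orientation" of the camera in the world. Camera axes: x right, y down, z forward; pixel columns grow to the right and rows downward; lengths in m; the calibration is good to about 2 mm. A picture is of the moment at which its call begins: read the wrist's pose just before it. get_calibration takes no time and is no camera call; for the wrist camera it gives the pose at the moment of the call.
- env.close_job(): hands the job in; it is judged then, once.
Trained networks look in the newest picture that a camera, given by its name, has taken for a name from the list of things; names that differ only in an ending like _2 or _b are one class to them, and where a whole thing is asked for, a point or a joint stands for the part that bears it (a point fixed in the world has none). Each returns a list of dicts, best first, with "conf" (0 to 1); they miss things now and then, are a little off and sometimes report something else, mostly with a low value. They report only what shows in the picture. A call takes as long as a camera call. They do not tell look-alikes from the thing itself.
- env.find_in(camera, thing): "extent" ([left, top, width, height] as shares, 0 to 1, of the picture: columns of its width, rows of its height, round what is visible of it).
- env.masks_of(camera, thing): "pixels" (420x560 bool, what is visible of it) and "extent" ([left, top, width, height] as shares, 0 to 1, of the picture: columns of its width, rows of its height, round what is visible of it).
- env.mark_of(camera, thing): "xy" ([column, row] as shares, 0 to 1, of the picture: columns of its width, rows of its height: a listed point, or the origin of a listed thing).
The state is a dict: "t": time; "joint_positions": joint angles; "qvel": joint speeds; "effort": joint torques, N m; "position": TCP position; "orientation": TCP orientation; "wrist_force": force on the tool from outside, world axes, zero at the start; "moment": the same for the moment, N m; "grip_width": finger opening in m; "gripper_force": force on a finger pad.
Only numpy, scipy, OpenCV 4.12 (cv2) and the standard library are available. Lean on these libraries where they do the work, as an engineer would, in place of code of your own. Each camera call takes 0.05 s, during which the arm holds its last target. There are 200 camera calls.

TASK

Stack the two loose steel plates squarely on top of the plate that already lies in the green tacking clamp, edges flush, one on the other. Then push the clamp's orange handle straight in against its springs, past the third and last click of its ratchet, and finish while still holding it pushed in there, so that the pile is squeezed against the fence ready for tacking; do not let the handle fall back onto the pawl. Leave the slag hammer, the try square and the welding magnet where they lie.

Things in the scene. Friction and masses are not known exactly. Their poses are not given: they have to be found in the camera images.
- seat (a point): Point on top of the green tacking clamp's bed, 20 mm above the bench, under the centre of a plate sitting flush against the fence. x is the way the clamp pushes (from handle to fence), z up. The clamp is bolted down; place and heading vary. The bed (dark block, 40 mm wide) is narrower than the plates; both long sides of the pile and all above it are free.
- fence (a point): Centre of the face of the fixed green fence that the plates are pushed against, 40 mm along +x from the seat; same axes as the seat. The fence is 60 mm wide, 20 mm thick, its top 56 mm above the bench. The clamp's base plate (250 x 100 x 12 mm) reaches 70 mm beyond the seat and 180 mm behind it.
- pawl_pin (a point): Pivot of the brass pawl between two green cheeks (40 mm long, 39 mm apart outside, tops 70 mm above the bench), 161 mm behind the seat (-x) and 61 mm above the bench. The pawl's tab reaches 80 mm above the bench: keep clear of it.
- plate_base_mid (a point): Centre of the bare steel plate that already lies on the bed, 80 x 50 x 10 mm, 0.3 kg, loose: x along its 80 mm length, y along its 50 mm width, z up. It lies along the clamp's x within about 2 degrees, 2 to 5 mm short of the fence. Its underside is 20 mm, its top 30 mm above the bench.
- plate_a_mid (a point): Centre of one of two equal loose steel plates lying flat on the bench, 80 x 50 x 10 mm, about 0.3 kg (varies): x along its 80 mm length, y along its 50 mm width, z up; centre 5 mm above the bench. Either may go on first; in the pile their centres are 35 and 45 mm above the bench.
- plate_b_mid (a point): Centre of the second loose steel plate, the same as the first.
- push_face (a point): Centre of the rear face of the orange push handle, a round palm disc of 44 mm diameter, 10 mm thick, on a black sleeve of 29 mm diameter; 37 mm above the bench, 254 mm behind the seat when out. It moves with the handle. x is the way to push (towards the fence). The bench is clear behind and below it.
- handle (a joint): Travel of the handle (m): 0 = out (start, sprung), 0.037 = hard stop; it slides along the seat's x. The pile is met at 0.007 to 0.010 and is home at 0.012. The pawl clicks at 0.015, 0.022 and 0.029, each a rise and sudden drop of about 3 N; let go, the handle springs back onto the tooth, 1 mm before that click. Push needed: 3 N at first, about 17 N at the last click, 15 to 18 N beyond.
- jaw: The steel jaw between handle and pile, 44 mm wide, from 22 to 56 mm above the bench, its face 52 mm behind the seat when out. A spring (0.4 N/mm) between it and the handle lets the handle go on once the jaw meets the pile; it slides the plates to the fence and squares them. Origin on the bench, 95 mm behind the seat.
- slag_hammer: Slag hammer with a wooden handle, 255 mm long, lying on the bench: leave it.
- try_square: Try square with an orange and metal stock, 110 mm, and a 200 mm steel blade, lying on the bench: leave it.
- weld_magnet: Red welding magnet, about 90 x 75 x 18 mm, lying on the bench: leave it.
Things that resemble listed ones, but are neither listed nor needed, are in the scene too. What is shaped like the part that bears plate_a_mid but black, purple or yellow is not meant.

How it is judged:
By the outcome, as a careful person would: the job done as asked, in the order asked, and still so for the second after the job is handed in, while the arm keeps its last pose, push and grip.
It also fails if it takes over 69 s, if anything falls off the work surface, if the arm or the gripper's body presses on something with over 40 N, if the wrist force passes 120 N, or if a joint passes its speed limit or range.

## Working session

There is one attempt and no reset: what is moved stays moved. The work goes in short steps, Python scripts to look and compute and a shell command to move; the robot and the scene stay as the last step left them, time stands still between calls to the robot, and variables do not carry over. Pictures are saved under pics/ and viewed, at most 10 in all, crops included, and the job is handed in when it is done.

```bash
ls; mkdir -p pics; python3 - <<'E'
from bench import env
import cv2,numpy as np
o=env.get_obs();print({k:np.round(v,3).tolist() for k,v in o.items()})
a=env.camera("scene");b=env.camera("top")
cv2.imwrite("pics/s1.png",a);cv2.imwrite("pics/t1.png",b)
for c in("scene","top","wrist"):print(c,env.get_calibration(c))
for c in("scene","top"):
  for n in("seat","fence","pawl_pin","plate_base_mid","plate_a_mid","push_face"):
    print(c,n,[(np.round(np.array(d["xy"])*[560,420],1).tolist(),round(d["conf"],2)) for d in env.mark_of(c,n)])
E
```

```text
pics
{'t': 0.0, 'joint_positions': [-1.242, 0.384, 0.016, 1.371, -0.006, 1.388, -0.047], 'qvel': [0.0, 0.0, -0.0, 0.001, -0.001, 0.001, 0.003], 'effort': [-0.0, -62.758, 0.844, -37.182, 0.016, 0.014, 0.0], 'position': [0.238, 0.577, 0.23], 'orientation': [0.195, 0.981, -0.001, -0.0], 'wrist_force': [-0.709, -0.345, 0.238], 'moment': [0.039, -0.013, 0.011], 'gripper_force': 0.0, 'grip_width': 0.085}
scene {'fx': 482.90582616123527, 'fy': 482.90582616123527, 'cx': 283.92612726564647, 'cy': 206.08143191758066, 'position': array([ 1.14215573, -0.41139767,  0.92632133]), 'orientation': array([ 0.83583308,  0.42665521, -0.16464546, -0.30371084])}
top {'fx': 516.7340824575513, 'fy': 516.7340824575513, 'cx': 270.3187700396921, 'cy': 206.74934314727838, 'position': array([ 0.33833928, -0.01504523,  1.52173242]), 'orientation': array([ 0.70877634, -0.70082713,  0.05578819, -0.05800961])}
wrist {'fx': 375.5138070188707, 'fy': 375.5138070188707, 'cx': 283.36735824845186, 'cy': 203.9253340243065, 'position': array([0.17612   , 0.60296161, 0.37384195]), 'orientation': array([0.82339911, 0.55137634
[... 158 characters left out ...]
258.3], 0.67), ([310.2, 313.2], 0.31)]
scene pawl_pin [([329.9, 196.3], 0.8)]
scene plate_base_mid [([275.3, 237.3], 0.59), ([359.8, 187.7], 0.45)]
scene plate_a_mid [([224.3, 332.5], 0.97), ([137.0, 218.7], 0.97), ([176.6, 306.0], 0.91), ([205.0, 234.2], 0.76)]
scene push_face [([358.2, 187.3], 0.7), ([371.3, 148.3], 0.55)]
top seat [([283.4, 209.7], 0.75), ([229.8, 203.3], 0.16), ([211.0, 138.7], 0.16)]
top fence [([298.4, 209.3], 0.91)]
top pawl_pin [([228.7, 206.3], 0.84)]
top plate_base_mid [([283.5, 210.6], 0.7)]
top plate_a_mid [([401.3, 169.4], 0.95), ([375.2, 208.2], 0.78), ([325.7, 252.2], 0.75), ([363.3, 296.7], 0.75), ([375.1, 253.7], 0.39)]
top push_face [([199.3, 205.4], 0.84)]
```

```bash
python3 - <<'E'
import cv2
a=cv2.imread("pics/s1.png");b=cv2.imread("pics/t1.png")
cv2.imwrite("pics/t1c.png",cv2.resize(b[90:330,160:460],None,fx=2.5,fy=2.5,interpolation=cv2.INTER_CUBIC))
E
```

```text
(no output)
```

View pics/s1.png

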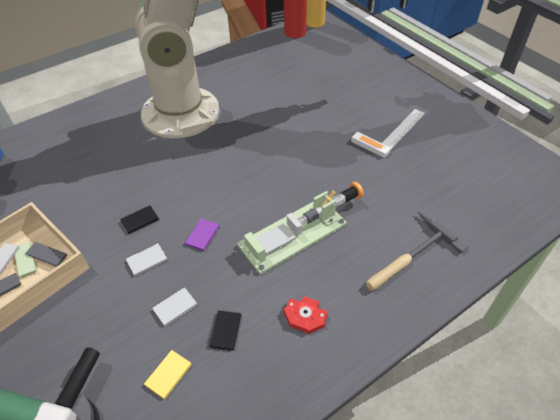

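View pics/t1c.png

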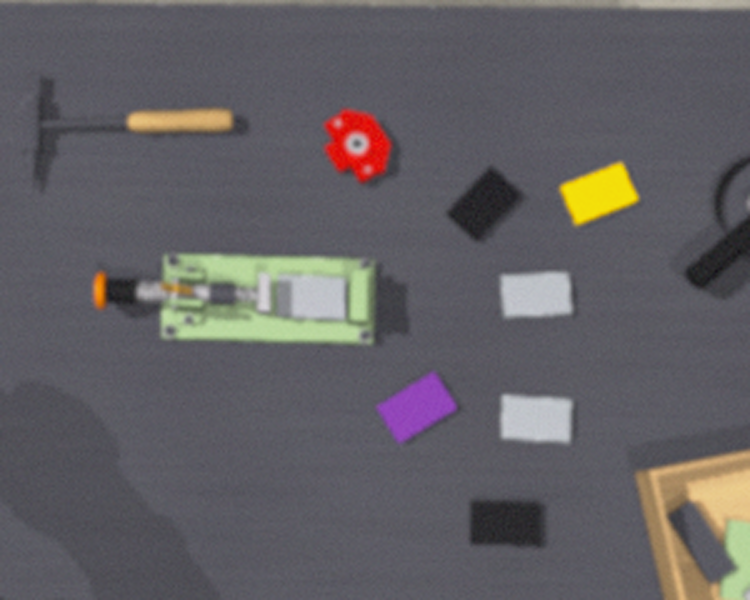

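Top view: the silver plates are at about (375,208) and (375,258). In the scene view they are at (175,307) and (147,260). The black, purple and yellow ones are decoys. The clamp lies along the image's x, handle on the left at (199,205), fence on the right at (298,209). Next I measure.

```bash
cat > h.py <<'E'
import numpy as np,cv2
from scipy.spatial.transform import Rotation as R
from bench import env
def ray(cal,px,z):
    d=R.from_quat(cal["orientation"]).apply([(px[0]-cal["cx"])/cal["fx"],(px[1]-cal["cy"])/cal["fy"],1])
    p=np.array(cal["position"]);return p+d*(z-p[2])/d[2]
def proj(cal,P):
    q=R.from_quat(cal["orientation"]).inv().apply(np.array(P)-cal["position"])
    return np.array([cal["fx"]*q[0]/q[2]+cal["cx"],cal["fy"]*q[1]/q[2]+cal["cy"]])
def rect(cal,mask,z):
    """mask -> world rect at height z: centre, long-axis angle deg, sizes"""
    c=max(cv2.findContours(mask.astype(np.uint8),0,cv2.CHAIN_APPROX_NONE)[0],key=cv2.contourArea)[:,0]
    w=np.array([ray(cal,p,z)[:2] for p in c])*1000
    (cx,cy),(a,b),t=cv2.minAreaRect(w.astype(np.float32))
    if a<b:a,b,t=b,a,t+90
    return np.round([cx,cy],1),round((t+90)%180-90,1),np.round([a,b],1)
def tool():
    o=env.get_obs();r=R.from_quat(o["orientation"]).as_matrix()
    return o["position"],r
E
python3 - <<'E'
from h import *
for c in("top","scene"):
    cal=env.get_calibration(c);env.camera(c)
    for n in("plate_a_mid","plate_base_mid"):
        z=.01 if n=="plate_a_mid" else .03
        for d in env.masks_of(c,n): print(c,n,round(d["conf"],2),rect(cal,d["pixels"],z),np.round(np.array(d["extent"])*[560,420,560,420]))
    zs=dict(seat=.02,fence=.038,pawl_pin=.061,push_face=.037)
    for n,z in zs.items():
        d=env.mark_of(c,n)
        if d: print(c,n,round(d[0]["conf"],2),np.round(ray(cal,np.array(d[0]["xy"])*[560,420],z)*1000,1))
img=cv2.imread("pics/t1.png");hsv=cv2.cvtColor(img,cv2.COLOR_BGR2HSV)
cal=env.get_calibration("top")
g=cv2.inRange(hsv,(35,40,100),(85,255,255));g[:, :220]=0;g[:,320:]=0;g[:,:]=cv2.morphologyEx(g,cv2.MORPH_CLOSE,np.ones((5,5)))
print("base",rect(cal,g>0,.012))
E
```

```text
top plate_a_mid 0.81 (array([ 585.6, -316.3]), -86.0, array([81.1, 50.1])) [359. 200.  29.  17.]
top plate_a_mid 0.79 (array([ 708.8, -392.5]), -66.6, array([82. , 49.9])) [386. 154.  25.  20.]
top plate_a_mid 0.68 (array([ 450.2, -172.5]), -57.0, array([78. , 48.5])) [312. 241.  31.  24.]
top plate_a_mid 0.67 (array([ 695.5, -255.5]), -44.3, array([82.7, 50.8])) [339. 158.  30.  25.]
top plate_a_mid 0.67 (array([ 317.9, -275.9]), -89.3, array([81.6, 51. ])) [351. 289.  26.  20.]
top plate_base_mid 0.71 (array([576.1, -50.5]), -89.4, array([79.1, 56.2])) [269. 202.  34.  16.]
top seat 0.65 [575.2 -48.3  20. ]
top fence 0.76 [573.2 -98.2  38. ]
top pawl_pin 0.69 [578.1 101.5  61. ]
top push_face 0.85 [578.1 187.9  37. ]
scene plate_a_mid 0.84 (array([ 322.4, -279.6]), 89.5, array([83., 57.])) [121. 208.  39.  24.]
scene plate_a_mid 0.75 (array([ 588.8, -321.3]), -86.6, array([80.2, 55.3])) [155. 289.  39.  38.]
scene plate_a_mid 0.64 (array([ 697.5, -259.5]), -44.6, array([85.1, 49.2])) [208. 311.  33.  37.]
scene plate_a_mid 0.57 (array([ 711.7, -398.2]), -68.0, array([80.1, 54. ])) [144. 348.  43.  49.]
scene plate_base_mid 0.74 (array([580. , -53.6]), 85.5, array([77.8, 54.6])) [259. 225.  35.  29.]
scene seat 0.69 [577.1 -55.5  20. ]
scene fence 0.9 [585.3 -97.3  38. ]
scene pawl_pin 0.66 [584.4 105.8  61. ]
scene push_face 0.87 [584.2 204.5  37. ]
base (array([577.1,   1.7]), 89.1, array([251.6, 104. ]))
```

```bash
python3 -m handwheel '0 0 0 7.9;0 0 0 7.9;0 0 0 7.9;0 0 0 7.9;0 0 0 8;0 0 0 8;0 0 0 8;0 0 0 8' 1
python3 -m handwheel '-4.6 1.4 0.1 0;-4.6 1.4 0.1 0;-4.6 1.4 0.1 0;-4.6 1.4 0.1 0;-4.6 1.4 0.1 0;-4.6 1.4 0.1 0;-4.6 1.4 0.1 0;-4.6 1.4 0.1 0;-4.6 1.4 0.1 0;-4.6 1.4 0.1 0'
python3 -m handwheel '-4.6 1.4 0.2 0;-4.6 1.4 0.2 0;-4.6 1.4 0.2 0;-4.6 1.4 0.2 0;-4.6 1.4 0.2 0;-4.6 1.4 0.2 0;-4.6 1.4 0.2 0;-4.6 1.4 0.2 0;-4.6 1.4 0.2 0;-4.6 1.4 0.2 0;0 0 0 0'
python3 - <<'E'
from h import *
cal=env.get_calibration("wrist");im=env.camera("wrist");cv2.imwrite("pics/w1.png",im)
p,r=tool();print(p,r)
for d in env.masks_of("wrist","plate_a_mid"):
    print(d["conf"],rect(cal,d["pixels"],.01),np.round(np.array(d["extent"])*[560,420,560,420]))
E
```

```text
t: 2.2
position: [0.2386, 0.5776, 0.2313]
orientation: [0.684, 0.729, -0.0, -0.0]
wrist_force: [0.0, -0.1, -0.1]
grip_width: 0.0853
gripper_force: 0.0
t: 3.2
position: [0.4104, 0.1265, 0.2216]
orientation: [0.682, 0.731, 0.001, -0.0]
wrist_force: [0.5, 1.0, 0.2]
grip_width: 0.0854
gripper_force: 0.0
t: 4.3
position: [0.579, -0.3287, 0.1989]
orientation: [0.685, 0.728, -0.003, -0.0]
wrist_force: [-1.2, -0.4, 0.3]
grip_width: 0.0854
gripper_force: 0.0
[ 0.57968724 -0.32545061  0.19959047] [[-0.06282854  0.99801821 -0.00349554]
 [ 0.99802259  0.0628215  -0.00208916]
 [-0.00186542 -0.00361988 -0.99999171]]
0.94 (array([ 463.8, -207.3]), 3.4, array([59.6, 31.1])) [114.   0.  78.  43.]
0.84 (array([ 341.9, -279.7]), 82.0, array([79.3, 20.8])) [ 0. 55. 22. 93.]
0.83 (array([ 585.8, -318.7]), -87.3, array([80.5, 49.9])) [265. 122.  56.  90.]
0.81 (array([ 707.9, -394.7]), -67.9, array([82.3, 52. ])) [381. 210.  66.  70.]
0.64 (array([ 695., -259.]), -43.0, array([82.1, 51.8])) [372.  49. 104. 107.]
```

View pics/w1.png

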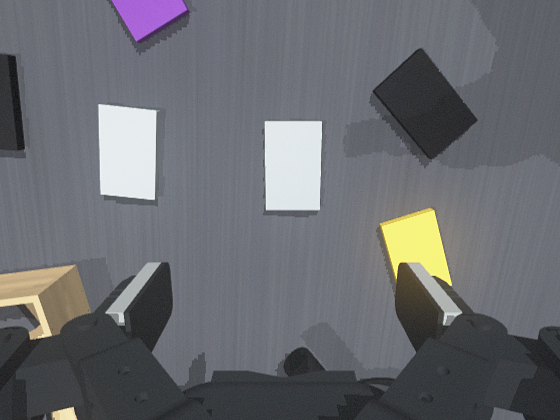

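The wrist view shows both bare plates as bright white rectangles, A at (293,166) and B at (128,152). The decoys (purple top, black, yellow) are clearly different. I'll measure both plates by brightness.

```bash
cat >> h.py <<'E'
def bright(cal,im,z,th=190,amin=1500,roi=None):
    h=cv2.cvtColor(im,cv2.COLOR_BGR2HSV);m=((h[...,2]>th)&(h[...,1]<40)).astype(np.uint8)
    m=cv2.morphologyEx(m,cv2.MORPH_OPEN,np.ones((3,3)))
    n,l,s,c=cv2.connectedComponentsWithStats(m)
    return [(np.round(c[i]),rect(cal,l==i,z)) for i in range(1,n) if s[i,4]>amin]
def rel(xy,heading):
    """cm tool shift and turn to bring TCP over xy(mm) with tool x along heading deg"""
    p,r=tool();d=np.array([xy[0],xy[1],0])/1000-p;cur=np.degrees(np.arctan2(r[1,0],r[0,0]))
    print("tool now",np.round(p*1000,1),"heading",round(cur,2),"shift cm",np.round(r.T@d*100,2)[:2],"turn",round(-((heading-cur+180)%360-180),2))
E
python3 - <<'E'
from h import *
im=cv2.imread("pics/w1.png");cal=env.get_calibration("wrist")
for x in bright(cal,im,.01):print(x)
rel((586,-318.7),93)
E
```

```text
(array([127., 151.]), (array([ 439.9, -310.6]), 87.6, array([80.4, 49.7])))
(array([293., 165.]), (array([ 587.5, -312.4]), -86.2, array([79.7, 49.7])))
tool now [ 580.5 -322.8  200.2] heading 93.78 shift cm [0.38 0.62] turn 0.78
```

```bash
python3 -m handwheel '0.4 0.3 2 0;0.4 0.3 3 0;0 0 3 0;0 0 2 0;0 0 0 0;0 0 0 0;0 0 0 0'
python3 - <<'E'
from h import *
print(env.get_obs()["position"]);cal=env.get_calibration("wrist");im=env.camera("wrist");cv2.imwrite("pics/w2.png",im)
for x in bright(cal,im,.01):print(x)
rel((586,-314),93.8);rel((586,-314),93.8)
E
```

```text
t: 5.1
position: [0.5879, -0.3122, 0.1034]
orientation: [0.682, 0.731, 0.001, 0.001]
wrist_force: [0.1, -1.1, 0.6]
grip_width: 0.0851
gripper_force: 0.0
[ 0.58789972 -0.31223467  0.10340862]
(array([ 53., 193.]), (array([ 438.2, -316.1]), 87.3, array([80.3, 49.7])))
(array([279., 213.]), (array([ 585.5, -318.9]), -86.5, array([80. , 49.6])))
tool now [ 587.8 -312.6  103.4] heading 93.99 shift cm [-0.12 -0.22] turn 0.19
tool now [ 587.8 -312.6  103.4] heading 93.99 shift cm [-0.12 -0.22] turn 0.19
```

```bash
python3 -m handwheel '-0.6 -0.3 0 0.5;0 0 3 0;0 0 3 0;0 0 2.5 0;0 0 1.2 0;0 0 0.5 0;0 0 0 0;0 0 0 0'

```

```text
t: 5.95
position: [0.5849, -0.3195, 0.0008]
orientation: [0.686, 0.728, 0.0, 0.001]
wrist_force: [0.0, 0.1, -0.4]
grip_width: 0.0856
gripper_force: 0.0
```

```bash
python3 -m handwheel '0 0 0 0;0 0 0 0;0 0 0 0;0 0 0 0;0 0 0 0;0 0 0 0;0 0 0 0;0 0 0 0' 0.3

```

```text
t: 6.75
position: [0.5849, -0.3191, 0.0007]
orientation: [0.685, 0.728, 0.0, 0.001]
wrist_force: [0.3, 1.1, 6.9]
grip_width: 0.0482
gripper_force: 62.6
```

```bash
python3 -m handwheel '0 0 -1 0;0 0 -3 0;0 0 -5 0;0 0 -5 0;4 0 0 1;4 0 0 1;4 0 0 1;4 0 0 1;2 0 0 0;0 0 0 0;0 0 0 0;0 0 0 0'
python3 - <<'E'
from h import *
o=env.get_obs();print(o["position"],o["grip_width"]);cal=env.get_calibration("wrist");im=env.camera("wrist");cv2.imwrite("pics/w3.png",im)
for x in bright(cal,im,.03,amin=800):print(x)
for d in env.masks_of("wrist","plate_base_mid"):print("base",d["conf"],rect(cal,d["pixels"],.03))
for n,z in dict(seat=.02,fence=.038,pawl_pin=.061,push_face=.037,plate_base_mid=.025).items():
    d=env.mark_of("wrist",n)
    if d: print(n,round(d[0]["conf"],2),np.round(ray(cal,np.array(d[0]["xy"])*[560,420],z)*1000,1))
rel((577,-53),90)
E
```

```text
t: 7.95
position: [0.5785, -0.1403, 0.1396]
orientation: [0.711, 0.703, -0.0, 0.0]
wrist_force: [0.3, -0.7, -4.5]
grip_width: 0.048
gripper_force: 63.1
[ 0.57849945 -0.14033241  0.1395758 ] 0.04800831240093257
(array([280.,  73.]), (array([574.5, -52.2]), 87.5, array([77.1, 54.3])))
(array([277., 196.]), (array([ 577.9, -144.3]), -0.6, array([93.2, 37.8])))
(array([277., 329.]), (array([ 573.1, -243.5]), -0.6, array([85.6, 64.3])))
(array([131., 404.]), (array([ 454.1, -313.9]), 52.4, array([50.5, 24.4])))
base 0.63 (array([577.1, -52.4]), 87.6, array([77.4, 50.7]))
fence 0.81 [576.1 -94.6  38. ]
plate_base_mid 0.75 [575.  -51.1  25. ]
tool now [ 578.9 -139.3  139.2] heading 89.41 shift cm [ 8.63 -0.27] turn -0.59
```

View pics/w3.png

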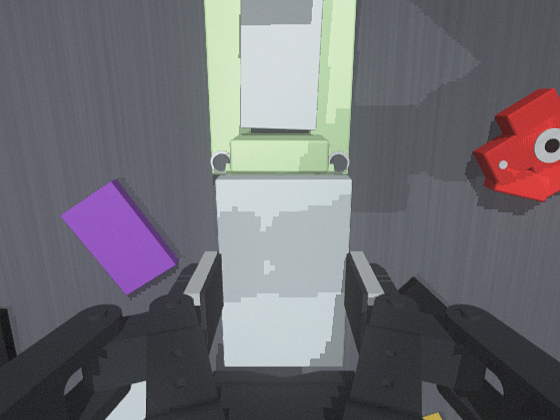

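The view shows the held plate at (283,270), aligned with the fingers. The fence is at (280,155), with the base plate beyond it, cut off at the picture's top. I back off 4.5 cm to see all of it.

```bash
python3 -m handwheel '-2.5 0 0 0;-2.5 0 -2 0;0 0 -1 0;0 0 0 0;0 0 0 0;0 0 0 0'
cat >> h.py <<'E'
def edges(cal,m,z,cut=3):
    """fit the long sides (image rows) of a mask: returns left/right line in world at z"""
    rows=np.where(m.any(1))[0];rows=rows[cut:-cut];out=[]
    for f in (lambda q:q[0]-.5,lambda q:q[-1]+.5):
        w=np.array([ray(cal,(f(np.where(m[r])[0]),r),z)[:2] for r in rows])*1000
        k,c=np.polyfit(w[:,1],w[:,0],1);k,c=np.polyfit(*w[abs(w[:,0]-k*w[:,1]-c)<1.2][:,::-1].T,1)
        out.append((round(np.degrees(np.arctan(-k))+90,2),round(k*-53+c,1)))
    return out
E
python3 - <<'E'
from h import *
o=env.get_obs();print(o["position"],o["grip_width"]);cal=env.get_calibration("wrist");im=env.camera("wrist");cv2.imwrite("pics/w4.png",im)
cv2.imwrite("pics/w4c.png",cv2.resize(im[:300,180:380],None,fx=2,fy=2,interpolation=cv2.INTER_CUBIC))
for x in bright(cal,im,.03,th=170,amin=800):print(x)
for d in env.masks_of("wrist","plate_base_mid"):print("base",d["conf"],rect(cal,d["pixels"],.03),edges(cal,d["pixels"],.03))
for n,z in dict(seat=.02,fence=.038,pawl_pin=.061).items():
    d=env.mark_of("wrist",n)
    if d: print(n,round(d[0]["conf"],2),np.round(ray(cal,np.array(d[0]["xy"])*[560,420],z)*1000,1))
h=cv2.cvtColor(im,cv2.COLOR_BGR2HSV);g=cv2.inRange(h,(35,40,100),(85,255,255));g=cv2.morphologyEx(g,cv2.MORPH_OPEN,np.ones((3,3)))>0
n,l,s,c=cv2.connectedComponentsWithStats(g.astype(np.uint8));g=l==1+np.argmax(s[1:,4]);print(s[1+np.argmax(s[1:,4])])
r=np.where(g.any(1))[0];print(r[0],r[-1]);print("clamp base sides",edges(cal,g,.012,8))
E
```

```text
t: 8.9
position: [0.5785, -0.1873, 0.1683]
orientation: [0.71, 0.704, -0.0, -0.001]
wrist_force: [0.2, -0.0, -2.8]
grip_width: 0.0477
gripper_force: 63.2
[ 0.5784506  -0.18728305  0.16830798] 0.047742452923740304
(array([266.,  44.]), (array([568.7, -83.6]), -0.4, array([76.6, 58.4])))
(array([336.,  28.]), (array([614.7, -72.8]), 89.9, array([36.2, 15.2])))
(array([281., 265.]), (array([ 577.4, -260.9]), 89.6, array([170.5, 104.7])))
(array([130., 296.]), (array([ 449. , -278.8]), -2.9, array([46.7, 32.1])))
base 0.88 (array([576.4, -73.6]), -0.4, array([51.7, 38.1])) [(np.float64(87.67), np.float64(551.5)), (np.float64(87.19), np.float64(602.3))]
fence 0.79 [577.6 -94.1  38. ]
pawl_pin 0.46 [ 463.7 -280.8   61. ]
[ 229    0  118  109 3010]
0 108
clamp base sides [(np.float64(85.47), np.float64(603.9)), (np.float64(88.02), np.float64(610.5))]
```

View pics/w4c.png

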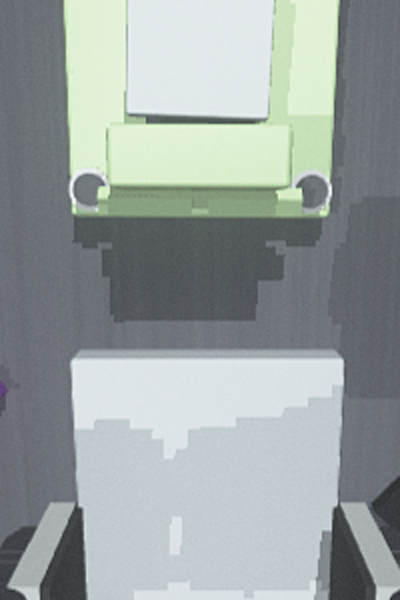

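Backwards was the wrong way: the camera looks towards +y. The base plate (centre near (278,30) in the full picture) shows its fence end, turned about 2° from the fence. I move forward so that it is all in view.

```bash
python3 -m handwheel '4 0 0 0;4 0 0 0;0 0 0 0;0 0 0 0;0 0 0 0'
python3 - <<'E'
from h import *
o=env.get_obs();print(o["position"],o["grip_width"]);cal=env.get_calibration("wrist");im=env.camera("wrist");cv2.imwrite("pics/w5.png",im)
cv2.imwrite("pics/w5c.png",cv2.resize(im[:300,180:380],None,fx=2,fy=2,interpolation=cv2.INTER_CUBIC))
for d in env.masks_of("wrist","plate_base_mid"):print("base",d["conf"],rect(cal,d["pixels"],.03),edges(cal,d["pixels"],.03,8))
for n,z in dict(seat=.02,fence=.038,pawl_pin=.061,plate_base_mid=.025).items():
    d=env.mark_of("wrist",n)
    if d: print(n,round(d[0]["conf"],2),np.round(ray(cal,np.array(d[0]["xy"])*[560,420],z)*1000,1))
h=cv2.cvtColor(im,cv2.COLOR_BGR2HSV);g=cv2.inRange(h,(35,40,100),(85,255,255));g=cv2.morphologyEx(g,cv2.MORPH_OPEN,np.ones((3,3)))>0
n,l,s,c=cv2.connectedComponentsWithStats(g.astype(np.uint8));g=l==1+np.argmax(s[1:,4]);print(s[1+np.argmax(s[1:,4])])
print("clamp base sides",edges(cal,g,.012,12))
E
```

```text
t: 9.65
position: [0.5791, -0.1096, 0.1694]
orientation: [0.711, 0.703, -0.0, 0.0]
wrist_force: [0.3, -0.5, -3.4]
grip_width: 0.0479
gripper_force: 63.2
[ 0.57907481 -0.10963902  0.16940203] 0.047931540516068696
base 0.58 (array([576.9, -51. ]), 87.5, array([79.9, 50. ])) [(np.float64(87.34), np.float64(551.8)), (np.float64(87.07), np.float64(601.7))]
fence 0.91 [577.4 -94.9  38. ]
pawl_pin 0.6 [ 579.6 -165.1   61. ]
plate_base_mid 0.58 [571.7 -52.2  25. ]
[ 212    0   97  175 4313]
clamp base sides [(np.float64(89.21), np.float64(527.1)), (np.float64(82.17), np.float64(545.6))]
```

View pics/w5c.png

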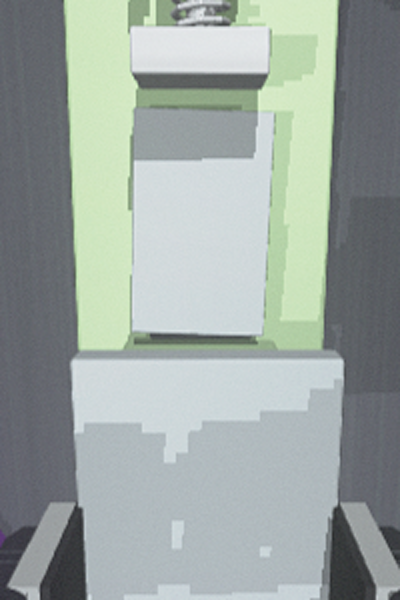

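Held plate: top end edge at row ~180, columns 216–352 (centre ~284, so centred in the grip). Base plate: 80 x 50 at (576.9,-51.0), heading 87.3°. The size fits.

```bash
python3 - <<'E'
from h import *
o=env.get_obs();cal=env.get_calibration("wrist");p,r=tool();z=p[2]+.0093
im=cv2.imread("pics/w5.png");g=cv2.cvtColor(im,cv2.COLOR_BGR2GRAY).astype(int)
print(g[165:190,284],g[200,205:232],g[200,338:362])
for px in((240,180),(284,180),(330,180),(218,200),(352,200)):print(px,np.round(r.T@(ray(cal,px,z)-p)*1000,1))
rel((576.9,-51),87.3)
E
```

```text
[214 205 142  77  95 107 106 141 168 162 157 160 157 156 185 214 216 212
 215 214 211 214 214 213 212] [106 107 103 107 105 104 109 105 108 106 113 184 211 216 213 214 213 213
 214 214 212 213 214 215 214 214 212] [182 181 185 181 183 181 181 181 185 183 182 184 168 115 109 107 109 108
 111 110 104 102 109  98]
(240, 180) [ 39.1 -16.   -9.3]
(284, 180) [39.2  0.  -9.3]
(330, 180) [39.2 16.8 -9.3]
(218, 200) [ 31.6 -24.3  -9.3]
(352, 200) [31.6 25.2 -9.3]
tool now [ 579.1 -109.6  169.3] heading 89.38 shift cm [ 5.86 -0.29] turn 2.08
```

```bash
python3 -m handwheel '0 0 0 2.1;2.9 -0.24 0 0;2.98 -0.24 0 0;0 0 4 0;0 0 4 0;0 0 3 0;0 0 0.8 0;0 0 0 0;0 0 0 0;0 0 0 0'
python3 - <<'E'
from h import *
rel((576.9,-51),87.3)
E
```

```text
t: 10.95
position: [0.5786, -0.0502, 0.0533]
orientation: [0.723, 0.691, 0.001, 0.001]
wrist_force: [-0.2, 0.7, -2.5]
grip_width: 0.0478
gripper_force: 63.3
tool now [578.6 -50.2  53.3] heading 87.34 shift cm [-0.09 -0.18] turn 0.04
```

```bash
python3 -m handwheel '-0.04 -0.15 0 0;0 0 1 0;0 0 0.8 0;0 0 0.3 0;0 0 0 0;0 0 0 0;0 0 0 0'
python3 - <<'E'
from h import *
rel((577.1,-50.6),87.3);print(env.get_obs()["wrist_force"])
E
```

```text
t: 11.65
position: [0.5752, -0.0498, 0.0306]
orientation: [0.723, 0.691, -0.0, -0.001]
wrist_force: [-5.7, 2.2, 8.9]
grip_width: 0.0481
gripper_force: 64.7
tool now [575.2 -49.8  30.6] heading 87.36 shift cm [-0.07  0.2 ] turn 0.06
[-5.67558095  2.18181055  8.87469001]
```

```bash
python3 -m handwheel '0 0 -0.6 0;0 0 0 0;0 0 0 0'
python3 - <<'E'
from h import *
rel((577.1,-50.6),87.3);cal=env.get_calibration("wrist");im=env.camera("wrist");cv2.imwrite("pics/w6.png",im)
rel((577.1,-50.6),87.3);print(env.get_obs()["wrist_force"])
E
```

```text
t: 11.95
position: [0.5757, -0.0502, 0.0361]
orientation: [0.723, 0.691, -0.0, 0.0]
wrist_force: [0.3, -0.1, -3.6]
grip_width: 0.0478
gripper_force: 63.3
tool now [575.7 -50.2  36.1] heading 87.36 shift cm [-0.04  0.14] turn 0.06
tool now [575.6 -50.1  36. ] heading 87.36 shift cm [-0.04  0.16] turn 0.06
[-1.39326784  0.42482635 -2.71596897]
```

View pics/w6.png

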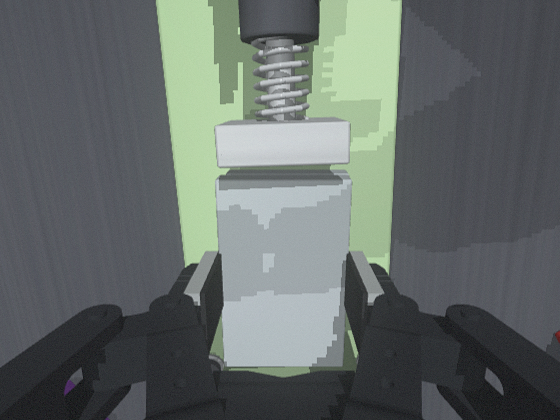

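The held plate (columns 217–351) covers the base plate. Only a dark strip of the base plate's end shows at rows 168–178, before the jaw at (283,145).

```bash
python3 - <<'E'
from h import *
g=cv2.cvtColor(cv2.imread("pics/w6.png"),cv2.COLOR_BGR2GRAY).astype(int)
im=cv2.imread("pics/w6.png")
for r in (168,170,172,174,176):print(r,g[r,218:240].tolist(),g[r,334:356].tolist())
print(g[160:185,284].tolist())
print(im[172,218:240,1]-im[172,218:240,2].astype(int))
cal=env.get_calibration("wrist");p,rr=tool()
for y in(-25,25):
  for z in(.03,.02):
    P=np.array([576.9,-51])/1000+np.array([np.cos(np.radians(87.3)),np.sin(np.radians(87.3))])*.04+np.array([np.sin(np.radians(87.3)),-np.cos(np.radians(87.3))])*y/1000
    print(y,z,proj(cal,[*P,z]))
E
```

```text
168 [203, 188, 174, 181, 185, 182, 178, 182, 181, 182, 183, 180, 134, 135, 138, 135, 138, 135, 137, 136, 143, 144] [184, 181, 183, 182, 178, 184, 182, 183, 180, 178, 180, 181, 180, 176, 182, 181, 183, 177, 180, 182, 178, 178]
170 [198, 199, 200, 200, 202, 203, 199, 202, 203, 203, 172, 115, 102, 98, 97, 96, 101, 96, 97, 99, 98, 98] [144, 143, 143, 142, 142, 144, 143, 146, 144, 142, 142, 151, 169, 181, 176, 179, 179, 179, 177, 181, 181, 178]
172 [201, 203, 201, 200, 198, 199, 200, 202, 185, 107, 88, 93, 97, 93, 95, 100, 93, 96, 96, 94, 93, 95] [139, 141, 141, 138, 138, 136, 138, 137, 137, 138, 138, 136, 137, 152, 183, 183, 177, 179, 179, 180, 176, 177]
174 [202, 204, 185, 173, 171, 175, 173, 170, 99, 115, 114, 115, 111, 99, 108, 104, 108, 106, 109, 105, 108, 106] [160, 161, 158, 158, 171, 170, 168, 169, 168, 173, 168, 171, 174, 177, 178, 180, 180, 179, 182, 180, 175, 181]
176 [171, 129, 87, 90, 94, 90, 92, 91, 92, 96, 94, 93, 93, 94, 97, 95, 94, 91, 94, 95, 95, 98] [93, 88, 92, 87, 92, 120, 146, 142, 139, 139, 141, 140, 141, 138, 136, 151, 181, 181, 179, 178, 179, 179]
[201, 202, 203, 199, 172, 127, 109, 117, 118, 111, 97, 93, 95, 99, 109, 99, 96, 93, 90, 105, 127, 136, 142, 139, 139]
[28 28 30 31 31 29 28 30 25 10  6  6  5  5  7  9  4  6  7  4  7  6]
-25 0.03 [225.34651035 171.9608187 ]
-25 0.02 [228.83145398 167.67017484]
25 0.03 [349.28778493 172.19567299]
25 0.02 [345.35807492 167.89085105]
```

```bash
python3 -m handwheel '-0.04 0.12 0 0;0 0 0 0;0 0 0 0;0 0 0 0;0 0 0 0'
python3 - <<'E'
from h import *
rel((576.9,-50.6),87.3)
E
```

```text
t: 12.5
position: [0.5768, -0.0506, 0.0362]
orientation: [0.723, 0.691, -0.0, -0.0]
wrist_force: [0.0, 0.5, -3.4]
grip_width: 0.0479
gripper_force: 63.3
tool now [576.8 -50.6  36.2] heading 87.35 shift cm [0.   0.01] turn 0.05
```

Aligned. Lower it and let go.

```bash
python3 -m handwheel '0 0 0.3 0;0 0 0.2 0;0 0 0 0;0 0 0 0;0 0 0 0'
python3 -m handwheel '0 0 0 0;0 0 0 0;0 0 0 0;0 0 0 0;0 0 0 0;0 0 0 0;0 0 0 0' 1
python3 -m handwheel '0 0 -2 0;0 0 -4 0;0 0 -4 0;0 0 -3 0;-3 0 0 0;-3 0 0 0;0 0 0 0;0 0 0 0;0 0 0 0'
python3 - <<'E'
from h import *
cal=env.get_calibration("wrist");im=env.camera("wrist");cv2.imwrite("pics/w7.png",im)
cv2.imwrite("pics/w7c.png",cv2.resize(im[:300,180:380],None,fx=2,fy=2,interpolation=cv2.INTER_CUBIC))
for d in env.masks_of("wrist","plate_a_mid"):print("pl",round(d["conf"],2),rect(cal,d["pixels"],.04),edges(cal,d["pixels"],.04,8))
for x in bright(cal,im,.04,th=150,amin=800):print(x)
rel((438.5,-316),87.3)
E
```

```text
t: 13.0
position: [0.5768, -0.0507, 0.0313]
orientation: [0.723, 0.691, -0.0, 0.0]
wrist_force: [-0.5, 0.2, -4.0]
grip_width: 0.0476
gripper_force: 63.3
t: 13.7
position: [0.5768, -0.0506, 0.0313]
orientation: [0.723, 0.691, -0.0, 0.0]
wrist_force: [-0.1, -0.8, 0.5]
grip_width: 0.0851
gripper_force: 0.0
t: 14.6
position: [0.5742, -0.1095, 0.161]
orientation: [0.723, 0.691, 0.0, -0.0]
wrist_force: [0.4, 0.6, -0.8]
grip_width: 0.0856
gripper_force: 0.0
pl 0.88 (array([ 657.5, -232.6]), -64.9, array([47.1, 22.9])) [(np.float64(114.65), np.float64(566.9)), (np.float64(114.57), np.float64(587.8))]
pl 0.76 (array([576.5, -50.7]), 87.4, array([79.1, 49.8])) [(np.float64(87.4), np.float64(551.6)), (np.float64(87.46), np.float64(601.0))]Traceback (most recent call last):
  File "<stdin>", line 4, in <module>
  File "h.py", line 34, in edges
    k,c=np.polyfit(w[:,1],w[:,0],1);k,c=np.polyfit(*w[abs(w[:,0]-k*w[:,1]-c)<1.2][:,::-1].T,1)
                   ~^^^^^
IndexError: too many indices for array: array is 1-dimensional, but 2 were indexed
```

View pics/w7c.png

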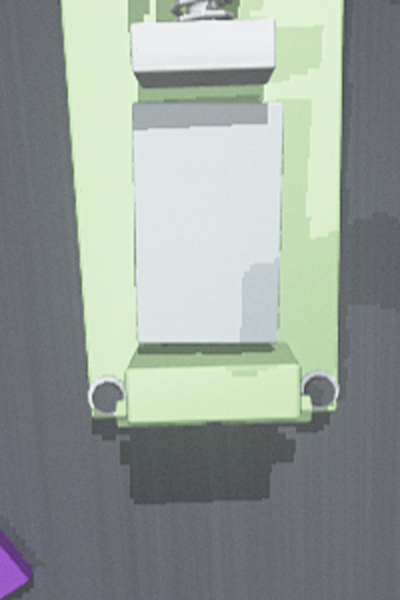

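The first plate lies flush on the base plate: its top is at (284,110) in full-picture pixels, measured (576.4,-50.7), 87.4°. Now plate B.

```bash
python3 -m handwheel '-3.54 -2.1 0 0;-3.54 -2.1 0 0;-3.54 -2.1 0 0;-3.54 -2.1 1 0;-3.54 -2.1 1 0;-3.54 -2.1 2 0;0 0 2 0;0 0 0 0;0 0 0 0;0 0 0 0'
python3 - <<'E'
from h import *
cal=env.get_calibration("wrist");im=env.camera("wrist");cv2.imwrite("pics/w8.png",im)
for x in bright(cal,im,.01):print(x);rel(x[1][0],x[1][1]%180)
E
```

```text
t: 15.7
position: [0.44, -0.316, 0.1022]
orientation: [0.722, 0.692, 0.0, 0.0]
wrist_force: [-0.1, -0.3, 0.6]
grip_width: 0.0851
gripper_force: 0.0
(array([281., 203.]), (array([ 438.5, -315.7]), 87.4, array([79.9, 49.8])))
tool now [ 439.9 -316.1  102.2] heading 87.51 shift cm [ 0.04 -0.16] turn 0.11
```

```bash
python3 -m handwheel '0 -0.15 0 0;0 0 3 0;0 0 3 0;0 0 2.5 0;0 0 1.2 0;0 0 0.4 0;0 0 0 0;0 0 0 0'
python3 -m handwheel '0 0 0 0;0 0 0 0;0 0 0 0;0 0 0 0;0 0 0 0;0 0 0 0;0 0 0 0;0 0 0 0' 0.3

```

```text
t: 16.55
position: [0.4376, -0.3174, 0.0015]
orientation: [0.723, 0.691, 0.0, 0.001]
wrist_force: [-0.2, 0.2, 0.5]
grip_width: 0.0855
gripper_force: 0.0
t: 17.35
position: [0.4376, -0.3171, 0.0015]
orientation: [0.723, 0.691, 0.001, 0.001]
wrist_force: [-1.8, 1.3, 9.6]
grip_width: 0.0482
gripper_force: 61.0
```

```bash
python3 -m handwheel '0 0 -1 0;0 0 -3 0;0 0 -4 0;0 0 -4 0;3.5 2.1 -2 0;3.5 2.1 -2 0;3.5 2.1 -1 0;3.5 2.1 0 0;3.5 2.1 0 0;3.5 2.1 0 0;0 0 0 0;0 0 0 0'
python3 -m handwheel '0 0 0 0;0 0 0 0'
python3 - <<'E'
from h import *
o=env.get_obs();print(o["grip_width"]);cal=env.get_calibration("wrist");p,r=tool();im=env.camera("wrist");cv2.imwrite("pics/w9.png",im)
g=cv2.cvtColor(im,cv2.COLOR_BGR2GRAY).astype(int);print(g[165:190,284].tolist(),g[200,205:232].tolist(),g[200,338:362].tolist())
z=p[2]+.0085
for px in((284,178),(284,179),(284,180),(216,200),(351,200)):print(px,np.round(r.T@(ray(cal,px,z)-p)*1000,1))
for d in env.masks_of("wrist","plate_a_mid"):print("pl",round(d["conf"],2),rect(cal,d["pixels"],.04))
rel((576.4,-50.7),87.4)
E
```

```text
t: 18.55
position: [0.5724, -0.1115, 0.1699]
orientation: [0.722, 0.692, -0.001, -0.0]
wrist_force: [-0.7, -1.7, -3.6]
grip_width: 0.0478
gripper_force: 63.4
t: 18.75
position: [0.5717, -0.1144, 0.1705]
orientation: [0.724, 0.69, -0.0, 0.0]
wrist_force: [0.3, -0.7, -3.4]
grip_width: 0.0479
gripper_force: 63.4
0.047896353220039115
[110, 111, 100, 142, 166, 163, 159, 160, 162, 153, 194, 218, 216, 215, 215, 216, 214, 214, 215, 214, 213, 217, 212, 213, 215] [106, 105, 104, 107, 103, 105, 108, 103, 108, 107, 100, 108, 197, 217, 215, 214, 214, 216, 213, 216, 214, 215, 214, 215, 214, 215, 215] [183, 184, 185, 181, 185, 186, 185, 180, 185, 184, 183, 181, 156, 90, 112, 107, 106, 108, 107, 104, 108, 107, 107, 109]
(284, 178) [39.7  0.  -8.5]
(284, 179) [39.4  0.  -8.5]
(284, 180) [39.   0.  -8.5]
(216, 200) [ 31.4 -25.2  -8.5]
(351, 200) [31.4 25.  -8.5]
pl 0.94 (array([ 340.7, -226.4]), 31.4, array([62.9, 29.6]))
pl 0.91 (array([ 462.6, -159.9]), -57.0, array([66.6, 48.6]))
pl 0.69 (array([ 681. , -211.7]), -43.7, array([41.5, 13.9]))
pl 0.57 (array([576.5, -50.9]), 87.4, array([79.2, 50. ]))
tool now [ 571.9 -114.   170.5] heading 87.24 shift cm [6.34 0.14] turn -0.16
```

```bash
python3 -m handwheel '3.1 0.1 0 0;3.1 0.1 0 0;0 0 4 0;0 0 4 0;0 0 2.5 0;0 0 1 0;0 0 0.6 0;0 0 0 0;0 0 0 0;0 0 0 0;0 0 0 0'
python3 - <<'E'
from h import *
rel((576.6,-52),87.4)
E
```

```text
t: 19.95
position: [0.5779, -0.051, 0.0502]
orientation: [0.723, 0.691, 0.001, 0.0]
wrist_force: [-0.3, -0.6, -4.6]
grip_width: 0.0477
gripper_force: 63.4
tool now [577.9 -51.   50.2] heading 87.36 shift cm [-0.1  -0.14] turn -0.04
```

```bash
python3 -m handwheel '-0.09 -0.08 0.3 0;0 0 0 0;0 0 0 0;0 0 0 0;0 0 0 0'
python3 - <<'E'
from h import *
rel((576.6,-52),87.4)
E
```

```text
t: 20.45
position: [0.5765, -0.0519, 0.0463]
orientation: [0.723, 0.691, -0.0, 0.0]
wrist_force: [0.3, 0.4, -2.7]
grip_width: 0.048
gripper_force: 63.4
tool now [576.5 -51.9  46.3] heading 87.36 shift cm [-0.01  0.01] turn -0.04
```

```bash
python3 -m handwheel '0 0 0.25 0;0 0 0.2 0;0 0 0 0;0 0 0 0;0 0 0 0'
python3 -m handwheel '0 0 0 0;0 0 0 0;0 0 0 0;0 0 0 0;0 0 0 0;0 0 0 0;0 0 0 0' 1
python3 -m handwheel '0 0 -2 0;0 0 -4 0;0 0 -4 0;0 0 -2 0;-3 0 0 0;-3 0 0 0;0 0 0 0;0 0 0 0;0 0 0 0;0 0 0 0'
python3 - <<'E'
from h import *
cal=env.get_calibration("wrist");im=env.camera("wrist");cv2.imwrite("pics/w10.png",im)
cv2.imwrite("pics/w10c.png",cv2.resize(im[:260,180:380],None,fx=2.3,fy=2.3,interpolation=cv2.INTER_CUBIC))
for d in env.masks_of("wrist","plate_a_mid"):print("pl",round(d["conf"],2),rect(cal,d["pixels"],.05))
rel((577,240),89.2)
ct=env.get_calibration("top");env.camera("top");d=env.mark_of("top","push_face");print(d[0],ray(ct,np.array(d[0]["xy"])*[560,420],.037))
E
```

```text
t: 20.95
position: [0.5764, -0.0519, 0.0417]
orientation: [0.723, 0.691, -0.0, -0.0]
wrist_force: [0.1, 0.4, -3.1]
grip_width: 0.0476
gripper_force: 63.4
t: 21.65
position: [0.5765, -0.0519, 0.0418]
orientation: [0.723, 0.691, -0.0, -0.0]
wrist_force: [-0.1, -0.8, 0.3]
grip_width: 0.0857
gripper_force: 0.0
t: 22.65
position: [0.5739, -0.1105, 0.1615]
orientation: [0.723, 0.691, 0.0, -0.0]
wrist_force: [0.3, 0.1, 0.5]
grip_width: 0.0852
gripper_force: 0.0
pl 0.89 (array([ 654.5, -226. ]), -65.9, array([49.2, 21.9]))
pl 0.72 (array([ 469.3, -157. ]), -58.1, array([69.5, 47.6]))
tool now [ 573.9 -110.8  161.6] heading 87.44 shift cm [35.05 -1.24] turn -1.76
{'xy': [0.3582, 0.4924], 'conf': 0.92} [0.57717827 0.19404529 0.037     ]
```

View pics/w10c.png

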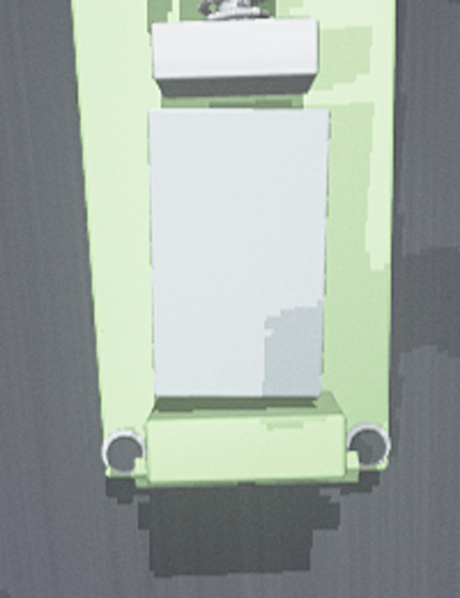

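The pile is flush: top plate (282,108 in the full picture), the same outline as below, square within the edges. Next the handle: close the fingers and go behind the disc.

```bash
python3 -m handwheel '0 0 0 -1.8;4.5 0 0 0;4.5 0 0 0;4.5 0 0 0;4.5 0 0 0;4.5 0 0 0;4.5 0 0 0;4.5 0.1 0 0;4.3 0.1 0 0;0 0 0 0;0 0 0 0;0 0 0 0' 0
python3 - <<'E'
from h import *
rel((581,240),89.2)
cal=env.get_calibration("wrist");ct=env.get_calibration("top");cs=env.get_calibration("scene");env.camera("scene")
for n in("push_face",):
  d=env.mark_of("scene",n);print([(x["conf"],ray(cs,np.array(x["xy"])*[560,420],.037)) for x in d])
p,r=tool();print(env.get_obs()["grip_width"])
E
```

```text
t: 24.05
position: [0.5813, 0.2445, 0.1619]
orientation: [0.713, 0.702, -0.0, 0.0]
wrist_force: [0.7, -0.6, 0.6]
grip_width: 0.0001
gripper_force: 0.0
tool now [581.3 244.5 161.9] heading 89.1 shift cm [-0.44 -0.02] turn -0.1
[(0.76, array([0.58714388, 0.20113604, 0.037     ]))]
-0.0003700739081696512
```

```bash
python3 -m handwheel '0 0 4 0;0 0 4 0;0 0 3.5 0;0 0 2.2 0;-1.5 0 0 0;-1 0 0 0;0 0 0 0;0 0 0 0;0 0 0 0'
python3 -m handwheel '-0.3 0 0 0;-0.3 0 0 0;-0.2 0 0 0;-0.1 0 0 0;0 0 0 0;0 0 0 0'
```

```text
t: 25.05
position: [0.5813, 0.2218, 0.0261]
orientation: [0.712, 0.702, 0.001, 0.0]
wrist_force: [0.4, -0.0, -0.0]
grip_width: -0.0001
gripper_force: 0.0
t: 25.65
position: [0.5804, 0.2122, 0.0247]
orientation: [0.712, 0.702, -0.0, -0.0]
wrist_force: [0.1, 0.2, -0.4]
grip_width: 0.0002
gripper_force: 0.0
```

```bash
for i in 1; do python3 -m handwheel '-0.1 0 0 0;-0.1 0 0 0;0 0 0 0'; python3 -m handwheel '-0.1 0 0 0;-0.1 0 0 0;0 0 0 0'; python3 -m handwheel '-0.1 0 0 0;-0.1 0 0 0;0 0 0 0'; python3 -m handwheel '-0.1 0 0 0;-0.1 0 0 0;0 0 0 0'; done | grep -E "pos|wrist"
```

```text
position: [0.5804, 0.2099, 0.0248]
wrist_force: [0.1, -0.4, -1.9]
position: [0.5804, 0.2089, 0.0248]
wrist_force: [0.1, 3.3, -0.1]
position: [0.5804, 0.2062, 0.0248]
wrist_force: [0.3, 3.2, -1.3]
position: [0.5804, 0.2039, 0.0248]
wrist_force: [0.4, 3.4, -1.0]
```

Contact is at TCP y ≈ 0.2095, at 3 N. I go on through the clicks while watching the force.

```bash
(python3 -m handwheel '-0.1 0 0 0;-0.1 0 0 0;0 0 0 0'; python3 -m handwheel '-0.1 0 0 0;-0.1 0 0 0;0 0 0 0'; python3 -m handwheel '-0.1 0 0 0;-0.1 0 0 0;0 0 0 0'; python3 -m handwheel '-0.1 0 0 0;-0.1 0 0 0;0 0 0 0'; python3 -m handwheel '-0.1 0 0 0;-0.1 0 0 0;0 0 0 0'; python3 -m handwheel '-0.1 0 0 0;-0.1 0 0 0;0 0 0 0';python3 -m handwheel '-0.1 0 0 0;-0.1 0 0 0;0 0 0 0';python3 -m handwheel '-0.1 0 0 0;-0.1 0 0 0;0 0 0 0') | grep -E "pos|wrist"
```

```text
position: [0.5803, 0.2026, 0.0248]
wrist_force: [0.3, 6.0, -1.4]
position: [0.5803, 0.2018, 0.0248]
wrist_force: [0.7, 8.4, -3.0]
position: [0.5802, 0.201, 0.0248]
wrist_force: [2.4, 11.2, -3.0]
position: [0.5802, 0.1993, 0.0248]
wrist_force: [2.2, 11.3, -2.9]
position: [0.5802, 0.1975, 0.0248]
wrist_force: [1.6, 12.8, -3.0]
position: [0.5802, 0.1953, 0.0248]
wrist_force: [1.8, 11.0, -2.8]
position: [0.5802, 0.1939, 0.0248]
wrist_force: [2.3, 12.2, -3.0]
position: [0.5801, 0.1926, 0.0249]
wrist_force: [3.2, 14.5, -4.0]
```

```bash
(python3 -m handwheel '-0.1 0 0 0;-0.1 0 0 0;0 0 0 0'; python3 -m handwheel '-0.1 0 0 0;-0.1 0 0 0;0 0 0 0'; python3 -m handwheel '-0.1 0 0 0;-0.1 0 0 0;0 0 0 0'; python3 -m handwheel '-0.1 0 0 0;-0.1 0 0 0;0 0 0 0'; python3 -m handwheel '-0.1 0 0 0;-0.1 0 0 0;0 0 0 0'; python3 -m handwheel '-0.1 0 0 0;0 0 0 0';python3 -m handwheel '-0.1 0 0 0;0 0 0 0';python3 -m handwheel '-0.1 0 0 0;0 0 0 0';python3 -m handwheel '-0.1 0 0 0;0 0 0 0') | grep -E "pos|wrist"
```

```text
position: [0.5801, 0.1905, 0.0248]
wrist_force: [3.7, 14.1, -4.4]
position: [0.5801, 0.1881, 0.0248]
wrist_force: [1.5, 13.5, -3.6]
position: [0.58, 0.1868, 0.0248]
wrist_force: [2.1, 14.3, -3.7]
position: [0.58, 0.1854, 0.0249]
wrist_force: [2.3, 15.6, -4.3]
position: [0.58, 0.1837, 0.0249]
wrist_force: [2.3, 16.9, -4.3]
position: [0.58, 0.1828, 0.0249]
wrist_force: [2.8, 17.3, -5.0]
position: [0.5799, 0.1815, 0.0248]
wrist_force: [2.4, 16.4, -4.4]
position: [0.5799, 0.1802, 0.0249]
wrist_force: [1.4, 14.4, -4.3]
position: [0.5799, 0.179, 0.0249]
wrist_force: [2.7, 14.4, -3.4]
```

Three rise-and-drops seen (y ≈ 0.196, 0.189, 0.181). I push about 2.5 mm more for margin, then check the pile.

```bash
python3 -m handwheel '-0.1 0 0 0;-0.1 0 0 0;0 0 0 0;0 0 0 0;0 0 0 0;0 0 0 0'
python3 - <<'E'
from h import *
a=env.camera("top");cv2.imwrite("pics/t2.png",a);b=env.camera("scene");cv2.imwrite("pics/s2.png",b)
ct=env.get_calibration("top")
A=cv2.resize(a[180:240,180:320],None,fx=4,fy=4,interpolation=cv2.INTER_CUBIC);B=cv2.resize(b[150:290,220:400],(560,436),interpolation=cv2.INTER_CUBIC)
cv2.imwrite("pics/c2.png",np.vstack([A[:160],B])[:600])
o=env.get_obs();print(o["position"],o["wrist_force"],o["t"])
d=env.masks_of("top","plate_a_mid")
for x in d:print(round(x["conf"],2),rect(ct,x["pixels"],.05))
E
```

```text
t: 32.15
position: [0.5799, 0.1773, 0.0249]
orientation: [0.711, 0.703, 0.002, -0.002]
wrist_force: [2.6, 15.8, -3.9]
grip_width: -0.0004
gripper_force: 7.9
[0.57991361 0.17729231 0.02488735] [ 2.40065632 14.85294326 -2.62606038] 32.25
0.96 (array([ 446.8, -169.4]), -57.6, array([78.9, 47.7]))
0.9 (array([ 319.8, -269.1]), -89.3, array([79.4, 46.9]))
0.66 (array([ 700.1, -383. ]), -68.0, array([78.2, 46. ]))
```

View pics/c2.png

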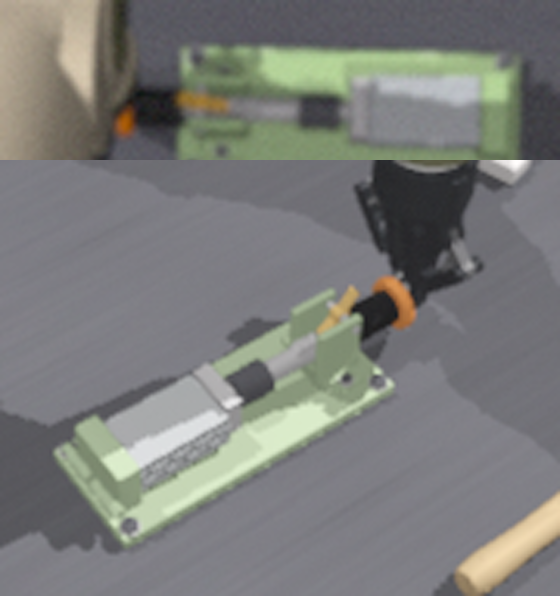

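The pile is flush between jaw and fence, and the fingers hold the orange disc at about 32 mm of travel, 15–16 N. I hand it in.

```bash
python3 - <<'E'
from bench import env
print(env.close_job())
E
```

```text
the job is handed in; nothing more can be done
None
```

Both plates are stacked flush on the base plate, and the arm still holds the handle past the third click, at about 32 mm of travel and 15 N; handed in at 32 s, verdict not shown.

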